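Click the vial head onto the mixer drive and load the vial

TASK

Fit the blue vial head onto the square drive on top of the round mixer: feel for the angle at which the square lets it in, and press it down until the spring balls click and it sits fully home on the shoulder, without forcing it: never drive the sprung plunger down onto its stop. Then stand the white-capped vial upright in the cup of the seated head and let go. Leave the other vial, the dropper bottle, the dish and the cover-glass box where they are.

Things in the scene. Friction and masses are not known exactly. Their poses are not given: they have to be found in the camera images.
- mixer: Low round white touch mixer, fixed to the worktop: 84 mm wide, its dark collar 52 mm wide with the top 34 mm up; a small black knob on its side at -x (reaches 50 mm from the axis). Origin: on its axis, at the worktop; z up.
- mixer_seat (a point): Centre of the flat metal shoulder (40 mm disc, 48 mm above the worktop at rest) on which the head sits when home. Shoulder and drive are one plunger that sinks up to 12 mm when pressed (about 4 N to start, 1.2 N more per mm, then a stop that must not be reached) and springs back; this point moves with it.
- plunger (a joint): How far the plunger is pressed down: 0 m at rest, grows downward, stop at 0.012 m.
- drive_top (a point): Centre of the top of the square steel drive, 18 mm above the shoulder; moves with the plunger. The drive is 14 mm square, its top edges chamfered 1.5 mm, coaxial with the mixer. It stands up to 0.3 rad either way from square to the mixer's x axis, differently every time; the axes given here do NOT turn with it. It turns only stiffly (0.35 N m).
- drive_balls (a point): On the drive's axis, level with the two spring balls that stand 2.5 mm out of two opposite faces, 9.5 mm above the shoulder. Axes do not show the drive's angle. Pushing the head over them takes about 9 N; then it snaps down the last 3 mm onto the shoulder.
- head_center (a point): Centre (23 mm above the underside) of the loose blue vial head: an upright block, 36 mm square in plan, 46 mm tall, about 90 g, white band round its middle, standing on the worktop. Its x and y axes are square to its sides.
- head_foot (a point): Centre of the head's underside, the mouth of its square socket: 15.5 mm wide, mouth flared by 2 mm, parallel to the sides, 21 mm deep; only the lowest 6 mm (the lip that snaps below the balls) is that narrow, above it is 20.5 mm wide. It fits the drive in four ways, a quarter turn apart, and enters within about 0.1 rad of each. Axes as head_center.
- cup_floor (a point): Centre of the floor of the round cup in the head's top, 30 mm above the underside; the cup is 24.5 mm wide and 16 mm deep, its rim is the top of the head.
- vial_0_center (a point): Centre (half-way up) of the vial to load: white ridged cap, green contents, 21 mm wide, 56 mm tall, 16 g, upright on the worktop.
- vial_1_center (a point): Centre of the other vial, to be left alone: green cap, orange contents, same size.
- dropper_center (a point): Centre of the dropper bottle with red rubber bulb, 33 mm wide, 92 mm tall; leave alone.
- cover_box_center (a point): Centre of the small blue and white cover-glass box, 34 x 46 x 18 mm; leave alone.
- dish_center (a point): Centre of the flat dish, 65 mm wide, 15 mm tall; leave alone.
- post_foot (a point): Foot of the grey upright frame post (52 x 45 mm, far taller than the arm) at the near left corner of the worktop, between the robot and the left part of the worktop: go round it on the robot's side. From its top a beam runs along the worktop's near edge, its underside 0.67 m above the worktop; reach in below it.
- cabinet_corner (a point): Near left edge of the fixed grey drawer cabinet to the right of the mixer (215 mm tall); keep clear.
Mind the look-alikes: they are no part of the job. Of the things that look like the part that bears head_center, the middle-sized one is meant.

How it is judged:
By the outcome, as a careful person would: the job done as asked, in the order asked, and still so for the second after the job is handed in, with the robot touching nothing.
It also fails if it takes over 64 s, if anything falls off the work surface, if the arm or the gripper's body presses on something with over 40 N, if the wrist force passes 120 N, or if a joint passes its speed limit or range.

ROBOT

A 6-joint arm with a two-finger parallel gripper is mounted at the origin on a cart in front of the work surface, level with it; the furniture and walls round the work are solid. World frame = base frame: x ahead of the robot, y to its left, z up, the work surface at z = 0. Lengths are in m, angles in rad, forces in N, time in s.
With the tool pointing down it reaches from about 0.25 to 0.775 m from the base axis. Payload 4 kg.
Tool frame: the origin (TCP) lies at the very end of the fingers, on their centre line; the grasp point (between the pads) lies 19 mm behind it (robot.hold_point_z is the distance from the TCP to the grasp point, in m); z points along the fingers, y is the line along which they close (so a half turn about z gives the same grasp; the last joint's range is limited). The gripper opens to 94 mm and grips with 3 to 60 N. Pads are 16 mm wide; open, the fingers measure 119 mm over their backs; the gripper's body (75 mm by 177 mm) begins 78 mm behind the grasp point.
Start: joints at [-1.334, 0.087, 1.371, -0, 1.684, -0.103], TCP at [0.183, -0.519, 0.206] pointing down, gripper open.
Joint ranges: [-3.1, 3.1], [-0.76, 2.03], [0.27, 2.55], [-1.08, 4.22], [0.17, 2.65], [-2.57, 2.57]. Speed limits (rad/s): [2.79, 2.79, 3.14, 3.14, 3.14, 3.14].

INTERFACE

Orientations are given as [roll, pitch, yaw] about the fixed x, y, z axes, in that order (R = Rz(yaw) Ry(pitch) Rx(roll)).
In Python, from bench import robot gives the robot as it stands.
- The arm moves only by the tool carry_out, never from a script. Its argument "steps" is a list of rows, each a list of 3 entries, a list of its own where there are three numbers: the shift along the tool's x, y, z in m, then the turn about the tool's z in units of 10 degrees (1.0 is 10 degrees), then the closure, from -1 (fully open) to 1 (shut). In form: [[[tx, ty, tz], roll, jaw], ...]. A call has 1 to 10 rows; each row is the pose to reach, as a shift and turn from the pose commanded when the call began, along the tool's axes at that moment; what a row does not reach only later rows make up. A row lasts 1/8 s, in which the tool goes at most 62.5 mm and 10.7 degrees, less where a joint would pass 70% of its speed; a pose out of reach is approached as far as the arm can. A call with a gripper value outside its range is refused whole. The fingers move at their own pace and stop on an object; the grip force is fixed at half the most. Time passes only in rows, so rows that repeat a pose let the fingers close. It gives the time, the measured TCP pose, the force, the opening and the grip force at its end, in the units of the state.
- robot.get_obs(): the state, without advancing time (a new reading comes with each control period).
- robot.snapshot(name): name is "scene" or "side" or "wrist"; returns a dict with "image" (384x512x3 uint8, red, green, blue), "z_map" (384x512 float32, m along the optical axis (not along the pixel's ray), 0 where there is no reading), "mtx" (3x3 intrinsics, pixels), "R" (3x3) and "t" (3): a world point X has camera coordinates R X + t. Camera axes: x right, y down, z forward; pixel columns grow to the right and rows downward; lengths in m; the calibration is good to about 2 mm. The wrist camera is an equidistant fisheye: a pixel r from the principal point sees the ray r / f radians off the axis. A picture is of the moment at which its call begins.
- robot.close_job(): hands the job in; it is judged then, once.
The state is a dict: "time": time; "joint_positions": joint angles; "qvel": joint speeds; "joint_torque": joint torques, N m; "tool_pos": TCP position; "ee_rot": TCP orientation; "wrist_force": force on the tool from outside, world axes, zero at the start; "wrist_torque": the same for the moment, N m; "width": finger opening in m; "finger_force": force on a finger pad.
Only numpy, scipy, OpenCV 4.12 (cv2) and the standard library are available. Lean on these libraries where they do the work, as an engineer would, in place of code of your own. Each camera call takes 0.05 s, during which the arm holds its last target. There are 200 camera calls.

## Working session

There is one attempt and no reset: what is moved stays moved. The work goes in short steps, Python scripts to look and compute and a tool call to move; the robot and the scene stay as the last step left them, time stands still between calls to the robot, and variables do not carry over. Pictures are saved under pics/ and viewed, at most 10 in all, crops included, and the job is handed in when it is done.

Besides the shell and the picture viewer there is one more tool, called by a JSON object that holds its "fn" and its "kwargs", one argument or row to a line. carry_out: Moves the arm, as the interface text tells. Its arguments: {"type":"object","properties":{"steps":{"type":"array","items":{"type":"array"}}},"required":["steps"]}

```bash
mkdir -p pics
cat > h.py <<'E'
import numpy as np, cv2
from bench import robot
def snap(n,f,crop=None,s=1):
    d=robot.snapshot(n); np.savez(''+f+'.npz',**d)
    im=d['image'][:,:,::-1]
    if crop: u0,v0,u1,v1=crop; im=im[v0:v1,u0:u1]
    cv2.imwrite('pics/'+f+'.png',cv2.resize(im,None,fx=s,fy=s,interpolation=cv2.INTER_CUBIC)); return d
def P(d,u,v,z=None):
    K=d['mtx'];R=d['R'];t=d['t']
    if z is None: z=d['z_map'][int(round(v)),int(round(u))]
    c=np.array([(u-K[0,2])/K[0,0]*z,(v-K[1,2])/K[1,1]*z,z]); return R.T@(c-t)
def Pz(d,u,v,h):
    K=d['mtx'];R=d['R'];t=d['t']; o=-R.T@t; r=R.T@np.array([(u-K[0,2])/K[0,0],(v-K[1,2])/K[1,1],1]); return o+r*(h-o[2])/r[2]
def st():
    o=robot.get_obs()
    for k in('time','tool_pos','ee_rot','wrist_force','width','finger_force'): print(k,np.round(o[k],4))
E
python3 - <<'E'
from h import *
a=snap('scene','s0',s=1.5);b=snap('side','d0',s=1.5);st()
for d in(a,b):print(np.round(-d['R'].T@d['t'],3),d['mtx'][0,0])
E
```

```text
time 0.1
tool_pos [ 0.1832 -0.5181  0.2044]
ee_rot [-3.1396e+00 -2.0000e-04  3.3980e-01]
wrist_force [ 0.008  -0.1549  0.4933]
width 0.094
finger_force 0.0
[-0.363  0.598  0.749] 474.67545700130836
[ 0.282 -0.721  0.615] 385.99781775402283
```

View pics/s0.png

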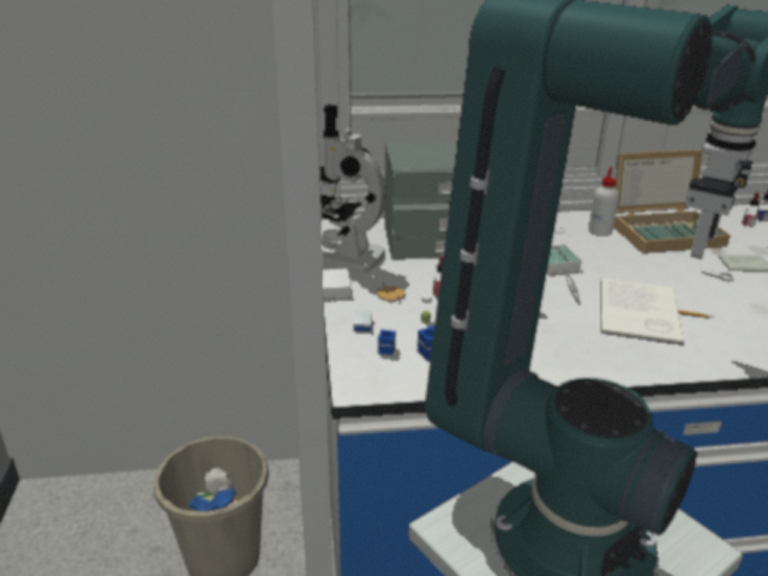

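View pics/d0.png

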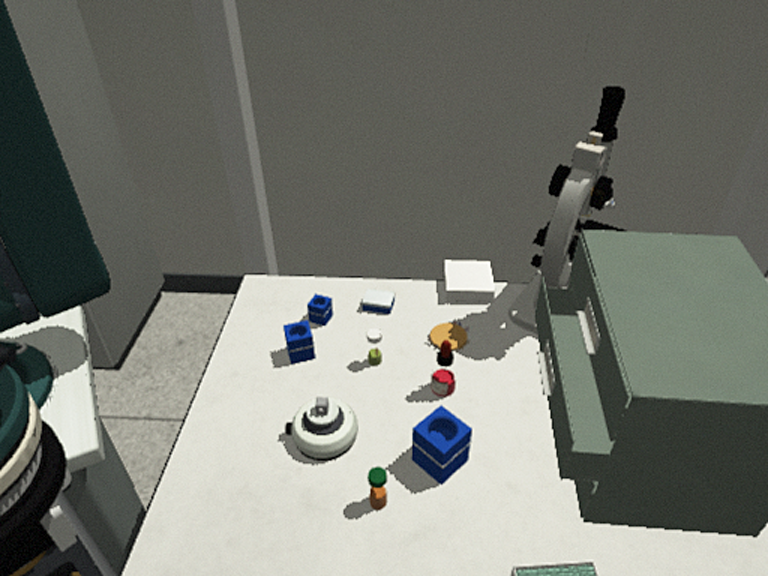

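Side view (in the 768×576 picture): three blue blocks, at (320,308), (299,341) and (442,443). The mixer is at (322,430), the white-capped vial at (374,345), and the orange vial with the green cap at (377,487). The block at (299,341) looks like the middle-sized one. I'll measure all three and confirm in an enlarged crop.

```bash
cat > m.py <<'E'
from h import *
b=dict(np.load('d0.npz'));z=b['z_map'];im=b['image'].astype(int)
K=b['mtx'];v,u=np.mgrid[:384,:512];c=np.stack([(u-K[0,2])/K[0,0]*z,(v-K[1,2])/K[1,1]*z,z],-1)
W=(c-b['t'])@b['R']; np.save('W0.npy',W)
for n,(x0,y0,x1,y1) in dict(small=(200,190,226,219),mid=(185,207,214,244),big=(268,266,320,325)).items():
    m=np.zeros(z.shape,bool);m[y0:y1,x0:x1]=1
    m&=(im[...,2]>im[...,0]+40)
    p=W[m];h=np.percentile(p[:,2],97);t=p[p[:,2]>h-.004]
    r=cv2.minAreaRect((t[:,:2]*1000).astype(np.float32));print(n,'top',round(h,4),r)
for n,uv,h in[('mixer',(214,271),.066),('vial0cap',(249,223),.056),('vial1cap',(251,317),.056)]:
    print(n,np.round(P(b,*uv),4),np.round(Pz(b,*uv,h),4))
m=(W[...,2]>.03)&(W[...,2]<.09)&(np.hypot(W[...,0]-P(b,214,271)[0],W[...,1]-P(b,214,271)[1])<.05)
for lo,hi in((.026,.036),(.042,.052),(.06,.07)):
    q=W[m&(W[...,2]>lo)&(W[...,2]<hi)];print(lo,len(q),np.round((q.min(0)+q.max(0))/2,4),np.round(q.max(0)-q.min(0),4))
cr=b['image'][185:325,175:325,::-1];cv2.imwrite('pics/c0.png',cv2.resize(cr,None,fx=4,fy=4,interpolation=cv2.INTER_CUBIC))
E
python3 m.py
```

```text
small top 0.0465 ((369.0639953613281, -413.36572265625), (639.6431884765625, 12.411834716796875), 75.35714721679688)
mid top 0.0469 ((434.2737121582031, -120.14703369140625), (36.76961135864258, 35.1777229309082), 80.12805938720703)
big top 0.0635 ((399.8829345703125, -523.19384765625), (456.0394287109375, 65.49246978759766), 51.109130859375)
mixer [ 0.4099 -0.2776  0.0615] [ 0.4089 -0.2812  0.066 ]
vial0cap [ 0.5231 -0.1876  0.0557] [ 0.523  -0.1878  0.056 ]
vial1cap [ 0.4301 -0.3901  0.0567] [ 0.4303 -0.3897  0.056 ]
0.026 532 [ 0.413  -0.2726  0.033 ] [0.0725 0.0717 0.006 ]
0.042 229 [ 0.4128 -0.2711  0.0469] [0.0394 0.04   0.0092]
0.06 62 [ 0.4121 -0.2718  0.0641] [0.0175 0.0185 0.0069]
```

View pics/c0.png

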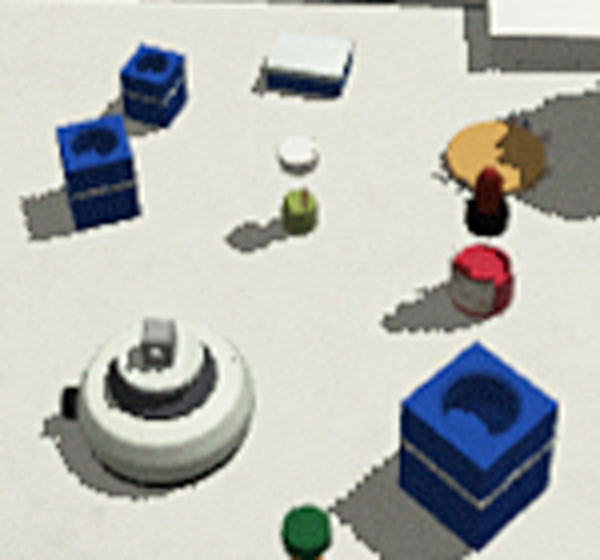

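Of the three blue blocks, the one at side (299,341), crop (100,170), measures 36 mm square and 46 mm tall. The neighbour at (320,308) is smaller and the one at (442,443) is larger, so this is the middle one. Next I'll check the obstacles, the neighbours and its yaw.

```bash
cat >> h.py <<'E'
def go(x,y,z,yaw):
    "shift in tool axes and turn (10 deg units) from measured pose"
    o=robot.get_obs();r,p,w=o['ee_rot'];from scipy.spatial.transform import Rotation as Ro
    R=Ro.from_euler('xyz',o['ee_rot']).as_matrix();d=R.T@(np.array([x,y,z])-o['tool_pos'])
    print('shift',np.round(d,4),'roll',round(-np.degrees(yaw-w)/10,3))
E
python3 - <<'E'
from h import *
b=dict(np.load('d0.npz'));a=dict(np.load('s0.npz'));W=np.load('W0.npy')
for n,uv in dict(small=(213,199),cbox=(252,199),bot=(297,233),big=(295,285),dish=(297,222),tablecorner=(164,184),tcB=(120,300),panel=(85,100),panel2=(60,60),strip=(165,100)).items(): print(n,np.round(P(b,*uv),3))
for uv in((197,60),(197,150),(197,250),(225,150),(222,285)): print('scene',uv,np.round(P(a,*uv),3))
im=b['image'].astype(int)
m=np.zeros(W.shape[:2],bool);m[207:244,185:214]=1
p=W[m&(W[...,2]>.0435)&(W[...,2]<.05)&(b['z_map']>0)];r=cv2.minAreaRect((p[:,:2]*1000).astype(np.float32));print('mid',r)
m[:]=0;m[190:217,203:224]=1
p=W[m&(W[...,2]>.01)&(b['z_map']>0)];print('small',p.min(0),p.max(0))
q=p[p[:,2]>p[:,2].max()-.004];print(cv2.minAreaRect((q[:,:2]*1000).astype(np.float32)))
go(.42,-.285,.25,.34)
E
```

```text
small [ 0.494 -0.051  0.03 ]
cbox [ 0.581 -0.08   0.018]
bot [ 0.582 -0.28   0.082]
big [ 0.534 -0.357  0.04 ]
dish [ 0.644 -0.186  0.005]
tablecorner [0.413 0.097 0.001]
tcB [ 0.241 -0.212 -0.001]
panel [ 0.3    1.215 -0.215]
panel2 [0.25  1.128 0.019]
strip [0.452 0.096 0.228]
scene (197, 60) [0.432 0.138 0.516]
scene (197, 150) [0.436 0.146 0.328]
scene (197, 250) [0.443 0.157 0.068]
scene (225, 150) [ 0.842 -0.189  0.086]
scene (222, 285) [ 0.486  0.062 -0.118]
mid ((434.77362060546875, -119.07560729980469), (39.378196716308594, 35.58125305175781), 80.71060180664062)
small [ 0.44767789 -0.11578126  0.01045042] [ 0.50999262 -0.04445068  0.04829769]
((451.21136474609375, -109.89649963378906), (10.931319236755371, 4.374638080596924), 69.79731750488281)
shift [ 0.3009 -0.1409 -0.0452] roll -0.001
```

{"fn": "carry_out", "kwargs": {
  "steps": [
    [[0.06, -0.028, 0], 0.5, -1],
    [[0.12, -0.056, 0], 1.0, -1],
    [[0.18, -0.085, 0], 1.5, -1],
    [[0.24, -0.113, 0], 2.0, -1],
    [[0.27, -0.14, 0], 2.9, -1],
    [[0.27, -0.15, 0], 2.9, -1],
    [[0.27, -0.15, 0], 2.9, -1]
  ]
}}

```text
time: 0.98
tool_pos: [0.3874, -0.287, 0.2053]
ee_rot: [3.141, 0.001, -0.164]
wrist_force: [-0.7, 0.5, -0.8]
width: 0.0941
finger_force: 0.0
```

Run:
```python
from h import *
d=snap('wrist','w0',s=1.5);st();print(d['mtx'],np.round(d['R'],3),np.round(-d['R'].T@d['t'],3))
```

```text
time 1.025
tool_pos [ 0.3872 -0.2878  0.2053]
ee_rot [ 3.1409e+00  4.0000e-04 -1.6620e-01]
wrist_force [-0.4967 -0.5047  0.2623]
width 0.0941
finger_force 0.0
[[297.31863964   0.         255.76433313]
 [  0.         297.31863964 186.21745732]
 [  0.           0.           1.        ]] [[-0.165 -0.986 -0.001]
 [-0.955  0.16   0.248]
 [-0.245  0.042 -0.969]] [ 0.458 -0.299  0.384]
```

View pics/w0.png

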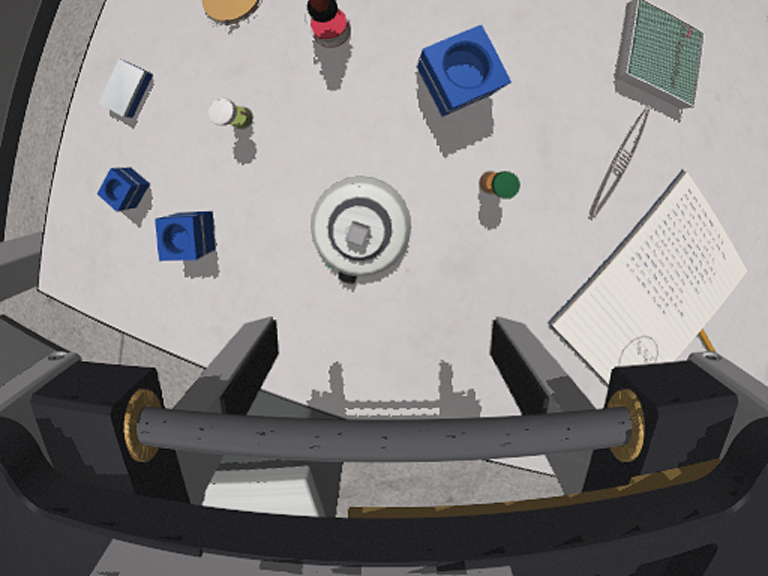

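The wrist view shows the drive at (357,236), the middle head at (180,240), the white cap at (222,112), and all neighbours clear. I'll rectify top-down views at each part's top height to read centres and angles.

```bash
cat >> h.py <<'E'
def pix(d,X):
    c=X@d['R'].T+d['t'];th=np.arctan2(np.hypot(c[...,0],c[...,1]),c[...,2]);ph=np.arctan2(c[...,1],c[...,0]);f=d['mtx'][0,0]
    return d['mtx'][0,2]+f*th*np.cos(ph),d['mtx'][1,2]+f*th*np.sin(ph)
def ortho(d,x,y,h,half,n):
    "north-up: image right=-y, up=+x"
    g=np.linspace(-half,half,n);U,V=np.meshgrid(g,g);X=np.stack([x-V,y-U,np.full_like(U,h)],-1)
    u,v=pix(d,X);t=cv2.remap(d['image'][:,:,::-1],u.astype(np.float32),v.astype(np.float32),cv2.INTER_CUBIC)
    for k in range(0,n,n//8): cv2.line(t,(k,0),(k,6),(0,0,255));cv2.line(t,(0,k),(6,k),(0,0,255))
    cv2.drawMarker(t,(n//2,n//2),(0,0,255),0,12);return t
E
python3 - <<'E'
from h import *
d=dict(np.load('w0.npz'))
T=[ortho(d,.4125,-.272,.066,.02,266),ortho(d,.434,-.120,.046,.04,266),ortho(d,.523,-.188,.056,.02,266)]
cv2.imwrite('pics/o0.png',np.hstack(T))
E
```

```text
(no output)
```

View pics/o0.png

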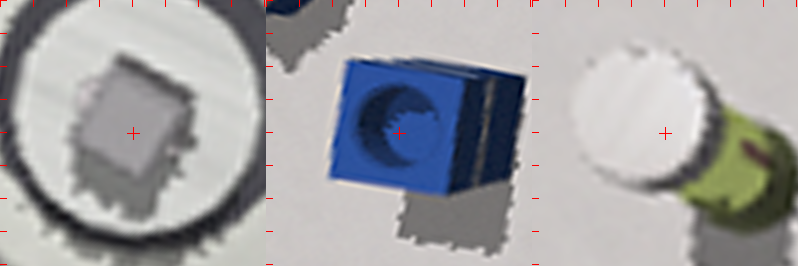

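Readings from the rectified tiles:
- **Drive:** centre about (0.414, -0.2715), angle about -27.5°.
- **Head:** centre about (0.4353, -0.1197), angle -8.5°.
- **Vial:** about (0.5245, -0.186).

```bash
python3 -c "
from h import *
go(.4353,-.1197,.010,-.148)"
```

```text
shift [ 0.0197 -0.1738  0.1952] roll -0.104
```

{"fn": "carry_out", "kwargs": {
  "steps": [
    [[0.006, -0.058, 0.02], -0.1, -1],
    [[0.013, -0.116, 0.05], -0.1, -1],
    [[0.0197, -0.1738, 0.08], -0.1, -1],
    [[0.0197, -0.1738, 0.1], -0.1, -1],
    [[0.0197, -0.1738, 0.12], -0.1, -1]
  ]
}}

```text
time: 1.65
tool_pos: [0.4357, -0.1197, 0.0844]
ee_rot: [3.141, 0.001, -0.149]
wrist_force: [-1.0, 0.3, -0.5]
width: 0.094
finger_force: 0.0
```

Run:
```python
from h import *
d=snap('wrist','w1')
T=[ortho(d,.4353,-.1197,.046,.04,400),ortho(d,.5245,-.186,.056,.02,400)]
cv2.imwrite('pics/o1.png',np.hstack(T))
go(.4353,-.1197,.010,-.148)
```

```text
shift [0.0019 0.0001 0.0715] roll -0.011
```

View pics/o1.png

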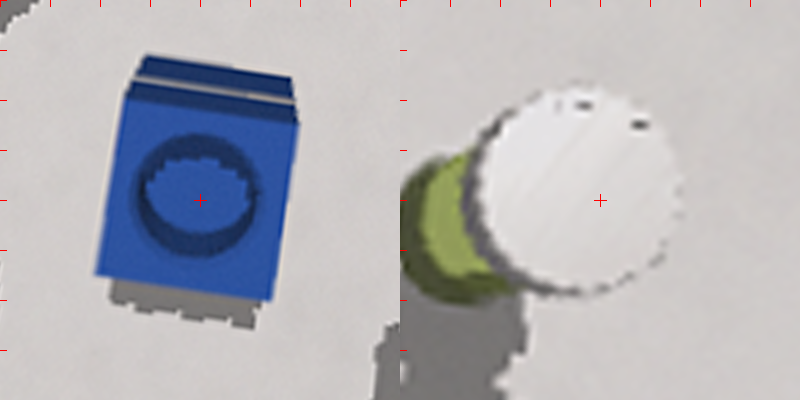

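The head is centred under the tool, the cap is near (0.5255, -0.1843). Descending and gripping.

{"fn": "carry_out", "kwargs": {
  "steps": [
    [[0, 0, 0.03], 0.07, -1],
    [[0, 0, 0.06], 0.07, -1],
    [[0, 0, 0.0745], 0.07, -1],
    [[0, 0, 0.0745], 0.07, 1],
    [[0, 0, 0.0745], 0.07, 1],
    [[0, 0, 0.0745], 0.07, 1],
    [[0, 0, 0.0745], 0.07, 1],
    [[0, 0, 0.0745], 0.07, 1]
  ]
}}

```text
time: 2.7
tool_pos: [0.4364, -0.1191, 0.0114]
ee_rot: [3.141, -0.001, -0.161]
wrist_force: [0.2, 0.2, 0.2]
width: 0.048
finger_force: 0.0
```

{"fn": "carry_out", "kwargs": {
  "steps": [
    [[0, 0, 0], 0, 1],
    [[0, 0, 0], 0, 1],
    [[0, 0, 0], 0, 1],
    [[0, 0, 0], 0, 1]
  ]
}}

```text
time: 3.2
tool_pos: [0.4361, -0.119, 0.0111]
ee_rot: [3.142, -0.0, -0.161]
wrist_force: [-0.4, 1.1, 1.1]
width: 0.0355
finger_force: 30.0
```

{"fn": "carry_out", "kwargs": {
  "steps": [
    [[0, 0, -0.02], 0, 1],
    [[0, 0, -0.05], 0, 1],
    [[0, 0, -0.08], 0, 1],
    [[0, 0, -0.1], 0, 1],
    [[0, 0, -0.1], 0, 1]
  ]
}}

```text
time: 3.82
tool_pos: [0.4372, -0.1194, 0.1124]
ee_rot: [3.141, -0.004, -0.161]
wrist_force: [0.4, -0.1, -1.5]
width: 0.0358
finger_force: 30.0
```

```bash
python3 -c "
from h import *
st();go(.4138,-.2715,.080,-.48)"
```

```text
time 3.825
tool_pos [ 0.4372 -0.1194  0.1124]
ee_rot [ 3.1407 -0.0036 -0.1611]
wrist_force [ 0.4263 -0.1439 -1.5136]
width 0.0358
finger_force 29.9971
shift [0.0012 0.1538 0.0325] roll 1.827
```

{"fn": "carry_out", "kwargs": {
  "steps": [
    [[0, 0.04, 0], 0.6, 1],
    [[0.0005, 0.09, 0], 1.2, 1],
    [[0.001, 0.135, 0], 1.83, 1],
    [[0.0012, 0.1538, 0.01], 1.83, 1],
    [[0.0012, 0.1538, 0.02], 1.83, 1],
    [[0.0012, 0.1538, 0.022], 1.83, 1],
    [[0.0012, 0.1538, 0.022], 1.83, 1]
  ]
}}

```text
time: 4.7
tool_pos: [0.4127, -0.2695, 0.0885]
ee_rot: [-3.141, 0.001, -0.478]
wrist_force: [0.4, 0.1, 0.2]
width: 0.036
finger_force: 30.0
```

Run:
```python
from h import *
d=snap('wrist','w2');s=snap('side','d2',(170,215,270,325),4)
T=[ortho(d,.4138,-.2715,.048,.04,440)]
c=cv2.imread('pics/d2.png');cv2.imwrite('pics/o2.png',np.hstack([T[0],c[:440,:360]]))
st();go(.4138,-.2715,.080,-.48)
```

```text
time 4.8
tool_pos [ 0.4131 -0.2702  0.0893]
ee_rot [ 3.1416e+00 -7.0000e-04 -4.7870e-01]
wrist_force [ 0.3589 -0.4778 -1.0493]
width 0.0359
finger_force 29.9972
shift [0.0012 0.0009 0.0093] roll 0.008
```

View pics/o2.png

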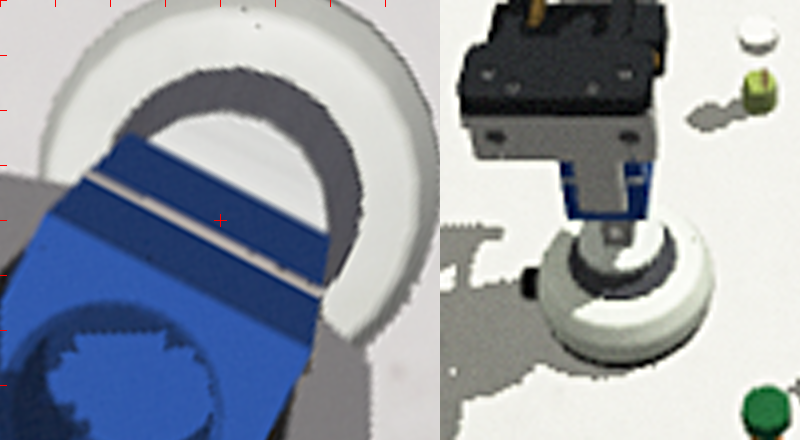

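The shoulder circle in the rectified view (right edge at 328, top at 112) is centred on my estimate. Lowering gently.

{"fn": "carry_out", "kwargs": {
  "steps": [
    [[0.0012, 0.0009, 0.005], 0, 1],
    [[0.0012, 0.0009, 0.009], 0, 1],
    [[0.0012, 0.0009, 0.011], 0, 1],
    [[0.0012, 0.0009, 0.013], 0, 1],
    [[0.0012, 0.0009, 0.014], 0, 1],
    [[0.0012, 0.0009, 0.014], 0, 1]
  ]
}}

```text
time: 5.55
tool_pos: [0.4132, -0.2724, 0.075]
ee_rot: [3.142, -0.0, -0.481]
wrist_force: [0.3, -0.0, -1.2]
width: 0.0353
finger_force: 30.0
```

{"fn": "carry_out", "kwargs": {
  "steps": [
    [[0, 0, 0.001], 0, 1],
    [[0, 0, 0.002], 0, 1],
    [[0, 0, 0.003], 0, 1],
    [[0, 0, 0.003], 0, 1]
  ]
}}

```text
time: 6.05
tool_pos: [0.4133, -0.2722, 0.0719]
ee_rot: [-3.141, 0.0, -0.48]
wrist_force: [0.3, 0.3, -0.5]
width: 0.0359
finger_force: 30.0
```

No resistance with the underside 5 mm below the drive top, so it has entered. Continuing to the balls.

{"fn": "carry_out", "kwargs": {
  "steps": [
    [[0, 0, 0.001], 0, 1],
    [[0, 0, 0.002], 0, 1],
    [[0, 0, 0.003], 0, 1],
    [[0, 0, 0.004], 0, 1],
    [[0, 0, 0.004], 0, 1]
  ]
}}

```text
time: 6.68
tool_pos: [0.4138, -0.2724, 0.0685]
ee_rot: [-3.141, -0.001, -0.48]
wrist_force: [1.4, 2.4, 3.7]
width: 0.0357
finger_force: 30.0
```

{"fn": "carry_out", "kwargs": {
  "steps": [
    [[0, -0.0006, 0.001], 0, 1],
    [[0, -0.0006, 0.002], 0, 1],
    [[0, -0.0006, 0.003], 0, 1],
    [[0, -0.0006, 0.003], 0, 1]
  ]
}}

```text
time: 7.18
tool_pos: [0.4137, -0.2721, 0.0649]
ee_rot: [3.141, -0.001, -0.481]
wrist_force: [1.8, 0.2, 1.1]
width: 0.0355
finger_force: 30.0
```

{"fn": "carry_out", "kwargs": {
  "steps": [
    [[0, 0, 0.001], 0, 1],
    [[0, 0, 0.002], 0, 1],
    [[0, 0, 0.003], 0, 1],
    [[0, 0, 0.003], 0, 1]
  ]
}}

```text
time: 7.68
tool_pos: [0.4133, -0.2718, 0.061]
ee_rot: [-3.142, 0.001, -0.481]
wrist_force: [3.2, -1.4, -5.9]
width: 0.0358
finger_force: 30.0
```

The head is now pulled down (-5.9 N), so the balls have passed the lip. Following it home and checking for shoulder contact.

{"fn": "carry_out", "kwargs": {
  "steps": [
    [[0, 0, 0.001], 0, 1],
    [[0, 0, 0.002], 0, 1],
    [[0, 0, 0.003], 0, 1],
    [[0, 0, 0.003], 0, 1]
  ]
}}

```text
time: 8.18
tool_pos: [0.4133, -0.272, 0.0591]
ee_rot: [3.141, 0.0, -0.481]
wrist_force: [0.7, -0.8, -1.2]
width: 0.0356
finger_force: 30.0
```

{"fn": "carry_out", "kwargs": {
  "steps": [
    [[0, 0, 0.001], 0, 1],
    [[0, 0, 0.002], 0, 1],
    [[0, 0, 0.003], 0, 1],
    [[0, 0, 0.004], 0, 1],
    [[0, 0, 0.004], 0, 1]
  ]
}}

```text
time: 8.8
tool_pos: [0.4134, -0.2721, 0.056]
ee_rot: [3.141, -0.0, -0.48]
wrist_force: [-2.8, 0.7, 6.8]
width: 0.0358
finger_force: 30.0
```

{"fn": "carry_out", "kwargs": {
  "steps": [
    [[0, 0, 0.001], 0, 1],
    [[0, 0, 0.002], 0, 1],
    [[0, 0, 0.003], 0, 1],
    [[0, 0, 0.0035], 0, 1],
    [[0, 0, 0.0035], 0, 1]
  ]
}}

```text
time: 9.43
tool_pos: [0.4134, -0.2721, 0.0532]
ee_rot: [3.141, -0.0, -0.48]
wrist_force: [-3.3, 2.4, 9.9]
width: 0.0354
finger_force: 30.0
```

{"fn": "carry_out", "kwargs": {
  "steps": [
    [[0, 0, -0.003], 0, 1],
    [[0, 0, -0.005], 0, 1],
    [[0, 0, -0.0065], 0, 1],
    [[0, 0, -0.0065], 0, 1]
  ]
}}

```text
time: 9.93
tool_pos: [0.4134, -0.272, 0.0581]
ee_rot: [3.141, 0.0, -0.481]
wrist_force: [-1.6, 0.6, 4.9]
width: 0.0361
finger_force: 30.0
```

The force follows the plunger spring law, so the head is on the shoulder. Releasing and rising.

{"fn": "carry_out", "kwargs": {
  "steps": [
    [[0, 0, -0.001], 0, 0],
    [[0, 0, -0.001], 0, -1],
    [[0, 0, -0.001], 0, -1],
    [[0, 0, -0.001], 0, -1],
    [[0, 0, -0.001], 0, -1],
    [[0, 0, -0.03], 0, -1],
    [[0, 0, -0.07], 0, -1],
    [[0, 0, -0.1], 0, -1],
    [[0, 0, -0.12], 0, -1],
    [[0, 0, -0.12], 0, -1]
  ]
}}

```text
time: 11.18
tool_pos: [0.4145, -0.2726, 0.18]
ee_rot: [3.141, -0.004, -0.48]
wrist_force: [-0.2, 0.2, 0.9]
width: 0.0944
finger_force: 0.0
```

Run:
```python
from h import *
d=snap('wrist','w3');s=snap('side','d3')
c=cv2.resize(s['image'][225:315,175:275,::-1],None,fx=4,fy=4,interpolation=cv2.INTER_CUBIC)
cv2.imwrite('pics/o3.png',np.hstack([ortho(d,.4135,-.272,.094,.04,360),c]))
K=s['mtx'];z=s['z_map'];v,u=np.mgrid[:384,:512];cc=np.stack([(u-K[0,2])/K[0,0]*z,(v-K[1,2])/K[1,1]*z,z],-1);W=(cc-s['t'])@s['R']
m=(z>0)&(np.abs(W[...,0]-.4135)<.03)&(np.abs(W[...,1]+.272)<.03)&(W[...,2]>.075)&(W[...,2]<.11)
p=W[m];h=np.percentile(p[:,2],[50,80,90,95]);print(h);q=p[(p[:,2]>.091)]
print(cv2.minAreaRect((q[:,:2]*1000).astype(np.float32)));st()
go(.525,-.1845,.026,-.48)
```

```text
[0.0909027  0.09373688 0.09426617 0.09460149]
((412.32928466796875, -271.5466003417969), (38.692848205566406, 36.05513381958008), 62.62322998046875)
time 11.275
tool_pos [ 0.4133 -0.2716  0.1772]
ee_rot [-3.1414e+00  9.0000e-04 -4.8050e-01]
wrist_force [-0.2048  0.4957  0.1064]
width 0.0938
finger_force 0.0
shift [ 0.0589 -0.1289  0.1512] roll -0.003
```

View pics/o3.png

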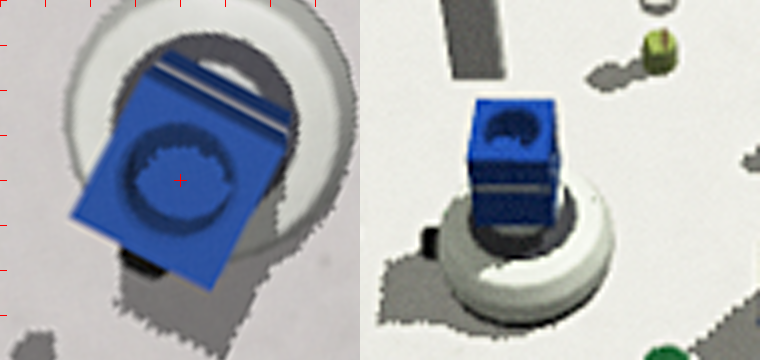

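The head top is at 0.094 (fully home), with the cup centred at (0.4135, -0.2715). Next is the white-capped vial.

{"fn": "carry_out", "kwargs": {
  "steps": [
    [[0.02, -0.043, 0], 0, -1],
    [[0.04, -0.086, 0], 0, -1],
    [[0.0589, -0.1289, 0.02], 0, -1],
    [[0.0589, -0.1289, 0.06], 0, -1],
    [[0.0589, -0.1289, 0.08], 0, -1],
    [[0.0589, -0.1289, 0.08], 0, -1]
  ]
}}

```text
time: 12.02
tool_pos: [0.523, -0.1835, 0.0939]
ee_rot: [3.141, 0.008, -0.48]
wrist_force: [-0.9, -0.1, 0.5]
width: 0.0936
finger_force: 0.0
```

Run:
```python
from h import *
d=snap('wrist','w4');st()
cv2.imwrite('pics/o4.png',np.hstack([ortho(d,.525,-.185,.056,.02,400),ortho(d,.525,-.185,.0,.04,400)]))
go(.525,-.185,.024,-.48)
```

```text
time 12.075
tool_pos [ 0.5242 -0.1842  0.096 ]
ee_rot [ 3.1414  0.004  -0.4804]
wrist_force [ 0.3622  0.2011 -0.7109]
width 0.094
finger_force 0.0
shift [0.0014 0.0003 0.072 ] roll -0.002
```

View pics/o4.png

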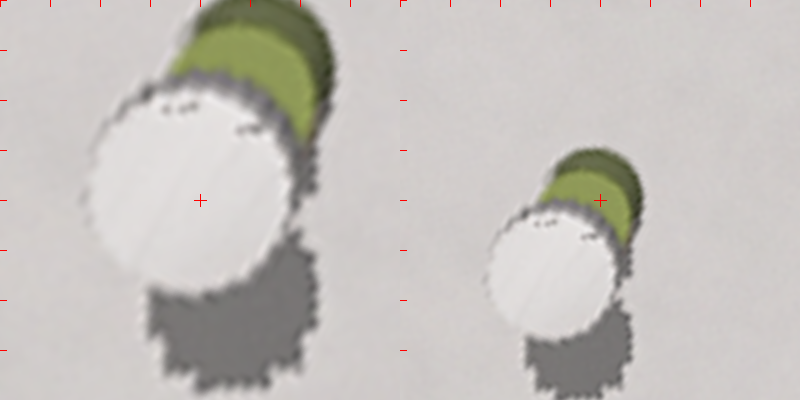

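The cap is centred at tile pixel (190,187), about (0.5258, -0.1843) after the bias correction, a small shift from where the tool is. Descend and grip.

{"fn": "carry_out", "kwargs": {
  "steps": [
    [[0.0008, -0.0003, 0.025], 0, -1],
    [[0.0008, -0.0003, 0.05], 0, -1],
    [[0.0008, -0.0003, 0.072], 0, -1],
    [[0.0008, -0.0003, 0.072], 0, 1],
    [[0.0008, -0.0003, 0.072], 0, 1],
    [[0.0008, -0.0003, 0.072], 0, 1],
    [[0.0008, -0.0003, 0.072], 0, 1],
    [[0.0008, -0.0003, 0.072], 0, 1],
    [[0.0008, -0.0003, 0.072], 0, 1],
    [[0.0008, -0.0003, 0.072], 0, 1]
  ]
}}

```text
time: 13.32
tool_pos: [0.5262, -0.1849, 0.026]
ee_rot: [3.142, 0.0, -0.481]
wrist_force: [0.2, -0.2, 1.1]
width: 0.0275
finger_force: 0.0
```

{"fn": "carry_out", "kwargs": {
  "steps": [
    [[0, 0, 0], 0, 1],
    [[0, 0, 0], 0, 1],
    [[0, 0, 0], 0, 1],
    [[0, 0, 0], 0, 1],
    [[0, 0, 0], 0, 1]
  ]
}}

```text
time: 13.95
tool_pos: [0.5262, -0.1849, 0.026]
ee_rot: [3.142, -0.0, -0.481]
wrist_force: [0.0, -0.0, 0.6]
width: 0.0161
finger_force: 30.0
```

Width is 16 mm with full force, probably the neck under the cap. Lifting and measuring how the vial hangs.

{"fn": "carry_out", "kwargs": {
  "steps": [
    [[0, 0, -0.03], 0, 1],
    [[0, 0, -0.07], 0, 1],
    [[0, 0, -0.11], 0, 1],
    [[0, 0, -0.13], 0, 1],
    [[0, 0, -0.13], 0, 1],
    [[0, 0, -0.13], 0, 1]
  ]
}}

```text
time: 14.7
tool_pos: [0.5255, -0.1846, 0.1546]
ee_rot: [3.141, 0.002, -0.481]
wrist_force: [0.6, 0.2, -0.3]
width: 0.0166
finger_force: 30.0
```

Run:
```python
from h import *
d=snap('wrist','w5');s=snap('side','d5');st()
u=s['R']@robot.get_obs()['tool_pos']+s['t'];u=(s['mtx']@u)[:2]/u[2];print(u)
x,y=u.astype(int);c=cv2.resize(s['image'][y-40:y+40,x-40:x+40,::-1],(400,400),interpolation=cv2.INTER_CUBIC)
p=robot.get_obs()['tool_pos'];X=p+np.array([0,0,0]);a,b=[int(k) for k in pix(d,X)];print(a,b)
c2=cv2.resize(d['image'][b-70:b+70,a-70:a+70,::-1],(400,400),interpolation=cv2.INTER_CUBIC);cv2.imwrite('pics/o5.png',np.hstack([c,c2]))
go(.4135,-.272,.104,-.48)
```

```text
time 14.8
tool_pos [ 0.5253 -0.1845  0.154 ]
ee_rot [ 3.1414  0.0034 -0.4806]
wrist_force [-0.2646  0.4041 -0.5028]
width 0.0164
finger_force 29.9999
[248.17887681 184.8454576 ]
255 224
shift [-0.0585  0.1293  0.0502] roll -0.003
```

View pics/o5.png

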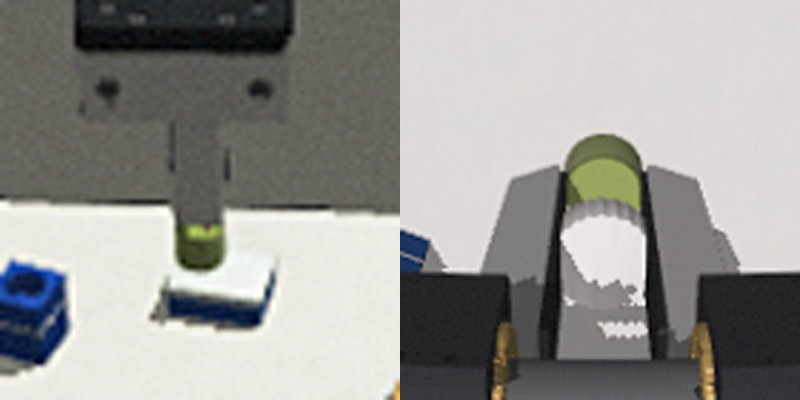

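The vial hangs upright, centred between the fingers. Over to the cup.

{"fn": "carry_out", "kwargs": {
  "steps": [
    [[-0.02, 0.043, 0], 0, 1],
    [[-0.04, 0.086, 0], 0, 1],
    [[-0.055, 0.12, 0], 0, 1],
    [[-0.0585, 0.1293, 0.005], 0, 1],
    [[-0.0585, 0.1293, 0.015], 0, 1],
    [[-0.0585, 0.1293, 0.02], 0, 1],
    [[-0.0585, 0.1293, 0.02], 0, 1],
    [[-0.0585, 0.1293, 0.02], 0, 1]
  ]
}}

```text
time: 15.8
tool_pos: [0.4151, -0.2721, 0.136]
ee_rot: [-3.142, -0.0, -0.479]
wrist_force: [-0.3, 0.2, -0.1]
width: 0.0165
finger_force: 30.0
```

Run:
```python
from h import *
st();go(.4135,-.272,.104,-.48)
```

```text
time 15.8
tool_pos [ 0.4151 -0.2721  0.136 ]
ee_rot [-3.1416e+00 -1.0000e-04 -4.7930e-01]
wrist_force [-0.2673  0.248  -0.1298]
width 0.0165
finger_force 30.0
shift [-0.0015  0.0007  0.032 ] roll 0.004
```

{"fn": "carry_out", "kwargs": {
  "steps": [
    [[-0.0012, 0.0006, 0.005], 0, 1],
    [[-0.0012, 0.0006, 0.01], 0, 1],
    [[-0.0012, 0.0006, 0.015], 0, 1],
    [[-0.0012, 0.0006, 0.019], 0, 1],
    [[-0.0012, 0.0006, 0.022], 0, 1],
    [[-0.0012, 0.0006, 0.022], 0, 1]
  ]
}}

```text
time: 16.55
tool_pos: [0.4131, -0.2724, 0.1137]
ee_rot: [-3.142, 0.0, -0.481]
wrist_force: [-0.4, 0.6, 0.5]
width: 0.0165
finger_force: 30.0
```

{"fn": "carry_out", "kwargs": {
  "steps": [
    [[0, 0, 0.003], 0, 1],
    [[0, 0, 0.006], 0, 1],
    [[0, 0, 0.008], 0, 1],
    [[0, 0, 0.009], 0, 1],
    [[0, 0, 0.009], 0, 1]
  ]
}}

```text
time: 17.18
tool_pos: [0.4132, -0.2725, 0.1049]
ee_rot: [3.142, 0.0, -0.481]
wrist_force: [0.6, 1.1, -0.0]
width: 0.0164
finger_force: 30.0
```

{"fn": "carry_out", "kwargs": {
  "steps": [
    [[0, 0, 0.0005], 0, 1],
    [[0, 0, 0.001], 0, 1],
    [[0, 0, 0.0015], 0, 1],
    [[0, 0, 0.0015], 0, 1]
  ]
}}

```text
time: 17.68
tool_pos: [0.4133, -0.2725, 0.1038]
ee_rot: [3.141, -0.0, -0.481]
wrist_force: [-0.8, -0.2, 1.4]
width: 0.0162
finger_force: 30.0
```

At floor height. Releasing, then rising straight up.

{"fn": "carry_out", "kwargs": {
  "steps": [
    [[0, 0, 0], 0, -0.3],
    [[0, 0, 0], 0, -1],
    [[0, 0, 0], 0, -1],
    [[0, 0, 0], 0, -1],
    [[0, 0, 0], 0, -1],
    [[0, 0, 0], 0, -1],
    [[0, 0, 0], 0, -1],
    [[0, 0, -0.01], 0, -1],
    [[0, 0, -0.03], 0, -1],
    [[0, 0, -0.06], 0, -1]
  ]
}}

```text
time: 18.92
tool_pos: [0.4128, -0.2721, 0.1639]
ee_rot: [-3.141, 0.001, -0.481]
wrist_force: [0.7, -1.4, 0.7]
width: 0.0942
finger_force: 0.0
```

{"fn": "carry_out", "kwargs": {
  "steps": [
    [[0, 0, -0.04], 0, -1],
    [[0, 0, -0.07], 0, -1],
    [[0, 0, -0.07], 0, -1],
    [[-0.04, 0, -0.07], 0, -1],
    [[-0.06, 0, -0.07], 0, -1],
    [[-0.06, 0, -0.07], 0, -1]
  ]
}}

```text
time: 19.68
tool_pos: [0.3591, -0.2441, 0.2324]
ee_rot: [-3.141, 0.001, -0.481]
wrist_force: [0.8, 0.1, 0.2]
width: 0.0941
finger_force: 0.0
```

Run:
```python
from h import *
s=snap('side','d6');st()
K=s['mtx'];z=s['z_map'];v,u=np.mgrid[:384,:512];cc=np.stack([(u-K[0,2])/K[0,0]*z,(v-K[1,2])/K[1,1]*z,z],-1);W=(cc-s['t'])@s['R']
m=(z>0)&(np.hypot(W[...,0]-.4135,W[...,1]+.272)<.035)&(W[...,2]>.06)&(W[...,2]<.16)
for lo,hi in((.085,.097),(.1,.115),(.115,.128),(.129,.14)):
    q=W[m&(W[...,2]>lo)&(W[...,2]<hi)];print(lo,len(q),np.round((q.min(0)+q.max(0))/2,4),np.round(np.ptp(q,axis=0),4),q[:,2].max(),s['image'][m&(W[...,2]>lo)&(W[...,2]<hi)].mean(0))
# other objects: pixels changed vs initial picture, away from mixer/head/vial
a=np.load('d0.npz')['image'].astype(int);df=np.abs(a-s['image']).sum(2)>90
for n,(x,y) in dict(small=(213,205),box=(252,200),drop=(296,248),big=(295,295),v1=(251,325),dish=(297,224)).items(): print(n,df[y-12:y+12,x-12:x+12].mean())
```

```text
time 19.725
tool_pos [ 0.3597 -0.2445  0.2325]
ee_rot [-3.1413e+00  7.0000e-04 -4.8080e-01]
wrist_force [ 0.1863 -0.3004 -0.8186]
width 0.0941
finger_force 0.0
0.085 371 [ 0.4122 -0.2722  0.091 ] [0.0464 0.0477 0.012 ] 0.09697315609835103 [ 52.22371968  79.91105121 120.1509434 ]
0.1 11 [ 0.4111 -0.2818  0.107 ] [0.0024 0.0026 0.0133] 0.11363439015546963 [118.27272727 101.09090909  67.63636364]
0.115 17 [ 0.4117 -0.2781  0.1261] [0.0199 0.0095 0.0036] 0.12784636274114689 [119.76470588 118.52941176 108.41176471]
0.129 108 [ 0.4119 -0.2722  0.1325] [0.0204 0.0224 0.0069] 0.13591389141706176 [222.82407407 222.25       215.19444444]
small 0.026041666666666668
box 0.0
drop 0.0
big 0.0
v1 0.0
dish 0.0
```

The white cap's top is at 0.134, centred over the head axis at (0.412, -0.272), so the vial stands upright on the cup floor. The head top is still at 0.094 and the other objects haven't moved. Handing in.

```bash
python3 -c "
from bench import robot
print(robot.close_job())"
```

```text
the job is handed in; nothing more can be done
None
```

The blue head is clicked fully home on the mixer's shoulder (plunger pressed only about 6 of its 12 mm), the white-capped vial stands upright in its cup, nothing else was moved, and the job was handed in at about 20 s.

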